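Check bored vial sleeves with a go gauge

TASK

Two newly bored aluminium vial sleeves stand in the grey nest plate. Take the go gauge from its stand and try it in each sleeve where it stands, the left one first and then the right, lowering it upright as far as it will go without forcing it. Then stand the gauge back in its stand and stand the sleeve that stopped the gauge short upright in the shallow red tray; leave the sleeve that the gauge went down in its nest, and disturb nothing else.

Things in the scene. Friction and masses are not known exactly. Their poses are not given: they have to be found in the camera images.
- gauge: go plug gauge, rigid, 123 mm long, 200 g, standing plug down in its stand: steel plug 25 mm across, 50 mm long, end chamfered 2 mm, then a short neck, then a ridged round aluminium handle 18 mm across from 56 to 123 mm above the origin, with a green ring at its foot. Origin at the centre of the plug's lower end, z up along the handle.
- sleeve_a: loose plain aluminium vial sleeve (tube) 46 mm across, 45 mm tall, 130 g, upright in either nest; origin at the centre of its underside, z up. Bore mouth 27.4 mm with a 1.5 mm lead-in. One sleeve's bore is 27.4 mm right through; the other's finishing cut ended 20 mm below its top, where a square ledge narrows the bore to 20 mm. Outside they look alike.
- sleeve_b: loose plain aluminium vial sleeve (tube) 46 mm across, 45 mm tall, 130 g, upright in either nest; origin at the centre of its underside, z up. Bore mouth 27.4 mm with a 1.5 mm lead-in. One sleeve's bore is 27.4 mm right through; the other's finishing cut ended 20 mm below its top, where a square ledge narrows the bore to 20 mm. Outside they look alike.
- nest_plate: grey plastic nest plate, fixed, 84 mm (its x) by 180 mm (its y) by 18 mm high, with two round recesses 48 mm across and 6 mm deep, 96 mm apart along its y; six small screw heads on top. Origin at the centre of its underside. A sleeve in a recess stands 39 mm above the plate, its top 57 mm above the worktop.
- nest_left (a point): centre of the floor of the recess on the left as seen from the robot (+y), 12 mm above the worktop
- nest_right (a point): centre of the floor of the recess on the right as seen from the robot (-y), 12 mm above the worktop
- gauge_stand: round dark steel stand, fixed: foot 72 mm across and 10 mm high, upright tube 44 mm across up to 38 mm high, round hole 29.4 mm across and 30 mm deep with a lead-in. Origin at the centre of its underside.
- stand_floor (a point): centre of the floor of the stand's hole, 8 mm above the worktop: the gauge's origin rests here
- reject_tray: shallow red open tray, fixed, 140 x 140 mm, 35 mm high, walls and floor 4 mm thick. Origin at the centre of its underside, x and y along its sides.
- sample_vial: bystander: small clear capped vial, 25 mm across, 70 mm tall; origin at the centre of its underside
- marker: bystander: blue-capped marker pen lying on the worktop, 128 mm long (its y), 16 mm thick; origin under its middle
- reagent_bottle: bystander: clear bottle with a yellow band and white cap, 44 mm across, 109 mm tall; origin at the centre of its underside
- glass_beaker: bystander: small clear beaker, 48 mm across, 57 mm tall; origin at the centre of its underside
Mind the look-alikes: they are no part of the job. Leave any green look-alike of the sleeve_b alone.

How it is judged:
On the way, in this order (a step that is already met when the one before it is completed fails the run):
1. the left sleeve is tried: the held, upright plug goes at least 33 mm down its bore, or stands on the ledge 20 mm down (contact force between the fingers and gauge above 0.5 N and ((horizontal distance between sleeve_a and nest_left below 0.012 m and horizontal distance between gauge and sleeve_a below 0.006 m and angle between the z axis of gauge and the z axis of sleeve_a, either way round below 0.15 rad and z of gauge in the frame of sleeve_a below 0.012 m) or (horizontal distance between sleeve_b and nest_left below 0.012 m and horizontal distance between gauge and sleeve_b below 0.006 m and angle between the z axis of gauge and the z axis of sleeve_b, either way round below 0.15 rad and z of gauge in the frame of sleeve_b below 0.027 m and contact force between gauge and sleeve_b above 1 N))), for 0.1 s.
2. the right sleeve is tried in the same way (contact force between the fingers and gauge above 0.5 N and ((horizontal distance between sleeve_a and nest_right below 0.012 m and horizontal distance between gauge and sleeve_a below 0.006 m and angle between the z axis of gauge and the z axis of sleeve_a, either way round below 0.15 rad and z of gauge in the frame of sleeve_a below 0.012 m) or (horizontal distance between sleeve_b and nest_right below 0.012 m and horizontal distance between gauge and sleeve_b below 0.006 m and angle between the z axis of gauge and the z axis of sleeve_b, either way round below 0.15 rad and z of gauge in the frame of sleeve_b below 0.027 m and contact force between gauge and sleeve_b above 1 N))), for 0.1 s.
At the end, for the whole second after the job is handed in: The gauge stands upright in its stand, its plug within 6 mm of the hole's floor; the sleeve with the ledge stands upright on the floor of the red tray; the sleeve that the gauge passed stands in its nest, within 8 mm of where it was. All at rest (horizontal distance between gauge and stand_floor below 0.008 m and z of gauge in the frame of stand_floor below 0.006 m and angle between each of gauge, sleeve_b's own z axis and vertical below 0.15 rad and linear speed of each of gauge, sleeve_b, sleeve_a below 0.02 m/s and x of sleeve_b in the frame of reject_tray between -0.05 and 0.05 m and y of sleeve_b in the frame of reject_tray between -0.05 and 0.05 m and height (world z) of sleeve_b below 0.012 m and distance of sleeve_a from where it was at the start of the episode below 0.008 m and angle between sleeve_a's own z axis and vertical below 0.1 rad); the robot touches nothing.
It fails at once if the gauge is forced: more than 60 N between it and a sleeve (contact force between gauge and sleeve_a above 60 N or contact force between gauge and sleeve_b above 60 N).
It fails at once if a bystander (vial, marker, reagent bottle, beaker) is moved more than 30 mm (distance of any of sample_vial, marker, reagent_bottle, glass_beaker from where it was at the start of the episode above 0.03 m).
It also fails if it takes over 59 s, if anything falls off the work surface, if the arm or the gripper's body presses on something with over 40 N, if the wrist force passes 120 N, or if a joint passes its speed limit or range.

ROBOT

A 6-joint arm with a two-finger parallel gripper is mounted at the origin on a cart in front of the work surface, level with it; the furniture and walls round the work are solid. World frame = base frame: x ahead of the robot, y to its left, z up, the work surface at z = 0. Lengths are in m, angles in rad, forces in N, time in s.
With the tool pointing down it reaches from about 0.375 to 0.925 m from the base axis. Payload 5.7 kg.
Tool frame: the origin (TCP) lies midway between the tips of the shut fingers; the grasp point (between the pads) lies grasp_offset behind it (grasp_offset is the distance from the TCP to the grasp point, in m); z points along the fingers, y is the direction in which the jaws open and shut (so a half turn about z gives the same grasp; the last joint's range is limited). The gripper opens to 85 mm and grips with 20 to 120 N. Pads are 22 mm wide; open, the fingers measure 114 mm over their backs; the gripper's body (76 mm by 85 mm) begins 54 mm behind the grasp point. The pads swing forward as they close: fully open they stand 13 mm farther back than shut.
Start: joints at [1.22, 0.359, 1.51, -0, 1.272, -0.115], TCP at [0.14, 0.583, 0.231] pointing down, gripper open.
Joint ranges: [-2.97, 2.97], [-1.01, 2.36], [0.21, 2.38], [-0.96, 4.11], [0.2, 2.71], [-2.98, 2.98]. Speed limits (rad/s): [2.39, 2.39, 3.14, 3.14, 3.14, 3.14].

INTERFACE

Orientations are given as a 3x3 rotation matrix whose columns are the frame's x, y, z axes.
In Python, from plant import * gives the robot as it stands. Calls block until the motion is done:
- movep(position, orientation): joint-space move of the TCP to a pose.
- move_linear(position, rot=None, feed=0.15): straight line of the TCP; rot=None keeps the orientation; feed is the mean speed in m/s.
- goto_joints(angles): joint-space move.
- grip(opening): finger opening in m; the grip force is fixed at half the most; returns when the fingers have stopped.
- pause(seconds).
- ik(position, orientation): joint angles nearest the present ones, or None.
- state(): the state.
- grab_frame(name): name is "scene" or "top" or "wrist"; returns the picture (420x560x3 uint8, red, green, blue); there is no depth.
- get_calibration(name): a dict with "intrinsics" (3x3 intrinsics, pixels), "distortion" ([k1, k2, p1, p2, k3] as OpenCV has them; the pictures are not rectified), "eye" and "attitude" of the camera in the world. Camera axes: x right, y down, z forward; pixel columns grow to the right and rows downward; lengths in m; the calibration is good to about 2 mm. A picture is of the moment at which its call begins: read the wrist's pose just before it. get_calibration takes no time and is no camera call; for the wrist camera it gives the pose at the moment of the call.
A pose or a line that the arm cannot do raises MotionError and nothing moves.
- job_done(): hands the job in, once; it reports no verdict.
The state is a dict: "t": time; "joints": joint angles; "dq": joint speeds; "effort": joint torques, N m; "ee_pos": TCP position; "eef_rot": TCP orientation; "ft_force": force on the tool from outside, world axes, zero at the start; "wrist_torque": the same for the moment, N m; "width": finger opening in m.
Only numpy, scipy, OpenCV 4.12 (cv2) and the standard library are available. Lean on these libraries where they do the work, as an engineer would, in place of code of your own. Each camera call takes 0.05 s, during which the arm holds its last target.

## Working session

There is one attempt and no reset: what is moved stays moved. The work goes in short steps, each a Python script; the robot and the scene stay as the last script left them, time stands still between calls to the robot, and variables do not carry over. Pictures are saved under pics/ and viewed, and the job is handed in when it is done.

```bash
ls; mkdir -p pics; python3 - <<'E'
from plant import *
import cv2
s=state();print({k:s[k] for k in('t','ee_pos','width','joints')})
try: print(grasp_offset)
except Exception as e: print(e)
for n in("scene","top","wrist"):
    c=get_calibration(n);print(n,c)
    cv2.imwrite(f"pics/{n}0.png",grab_frame(n)[:,:,::-1])
E
```

```text
pics
{'t': 0.0, 'ee_pos': array([0.1399186 , 0.58272495, 0.23047304]), 'width': 0.08527564880684399, 'joints': array([ 1.21991737e+00,  3.59450560e-01,  1.51146657e+00,  7.49983839e-06,
        1.27254097e+00, -1.15095163e-01])}
0.0187
scene {'intrinsics': array([[434.59690668,   0.        , 276.0185399 ],
       [  0.        , 434.59690668, 203.30724613],
       [  0.        ,   0.        ,   1.        ]]), 'distortion': array([-0.1343293,  0.       ,  0.       ,  0.       ,  0.       ]), 'eye': array([0.5468643 , 0.61529678, 0.81267469]), 'attitude': array([[-0.99857899,  0.04827078, -0.02258175],
       [ 0.05160677,  0.7701909 , -0.6357222 ],
       [-0.01329455, -0.6359842 , -0.77158755]])}
top {'intrinsics': array([[460.24434488,   0.        , 284.40045073],
       [  0.        , 460.24434488, 208.11029079],
       [  0.        ,   0.        ,   1.        ]]), 'distortion': array([0.05152961, 0.        , 0.        , 0.        , 0.        ]), 'eye': array([ 0.41753279, -0.01038   ,  1.01310765]), 'attitude': array([[-9.93471457e-03, -9.93798526e-01,  1.10751036e-01],
       [-9.99950280e-01,  9.77837087e-03, -1.95474529e-03],
       [ 8.59658293e-04, -1.10764949e-01, -9.93846259e-01]])}
wrist {'intrinsics': array([[308.80083163,   0.        , 283.20283232],
       [  0.        , 308.80083163, 211.38092326],
       [  0.        ,   0.        ,   1.        ]]), 'distortion': array([-0.06896416,  0.        ,  0.        ,  0.        ,  0.        ]), 'eye': array([0.0732683 , 0.59775501, 0.37430636]), 'attitude': array([[ 0.23259683,  0.93661871,  0.26200019],
       [ 0.9725715 , -0.22348723, -0.06448364],
       [-0.00184289,  0.2698126 , -0.96291109]])}
```

View pics/scene0.png

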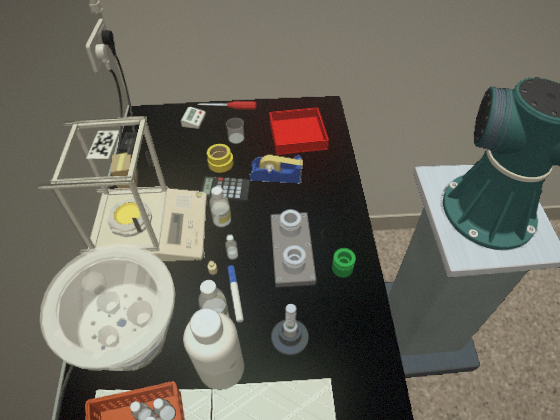

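View pics/top0.png

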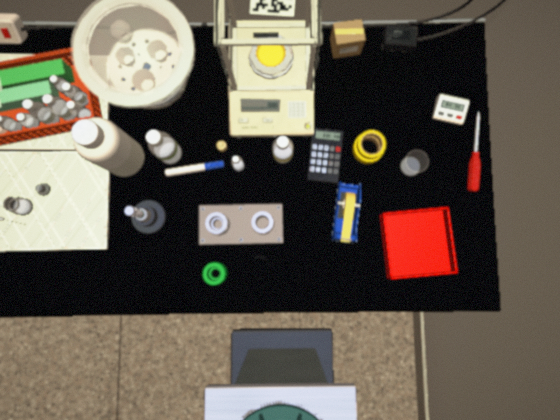

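View pics/wrist0.png

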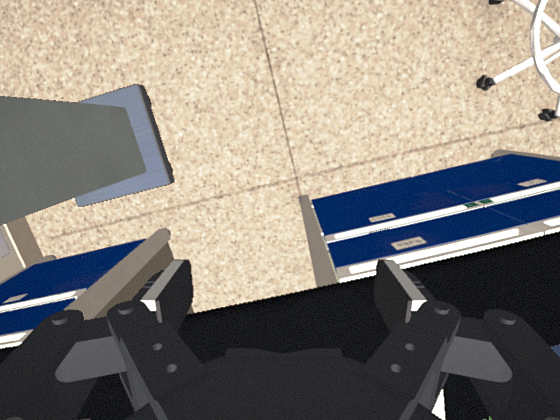

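Top view (image up = +x, left = +y): the nest plate is around (241,224), with the sleeves at (216,223) left and (262,222) right. The gauge and stand are at (147,216), the red tray at (419,243), and the green look-alike sleeve stands alone at (214,273), so it is not part of the job. I'll enlarge these.

```bash
python3 - <<'E'
import cv2
t=cv2.imread("pics/top0.png");s=cv2.imread("pics/scene0.png")
cv2.imwrite("pics/c1.png",cv2.resize(t[180:290,110:300],None,fx=4.2,fy=4.2,interpolation=cv2.INTER_CUBIC))
cv2.imwrite("pics/c2.png",cv2.resize(t[195:290,370:470],None,fx=5,fy=5,interpolation=cv2.INTER_CUBIC))
cv2.imwrite("pics/c3.png",cv2.resize(s[200:360,225:365],None,fx=3.7,fy=3.7,interpolation=cv2.INTER_CUBIC))
E
```

```text
(no output)
```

View pics/c1.png

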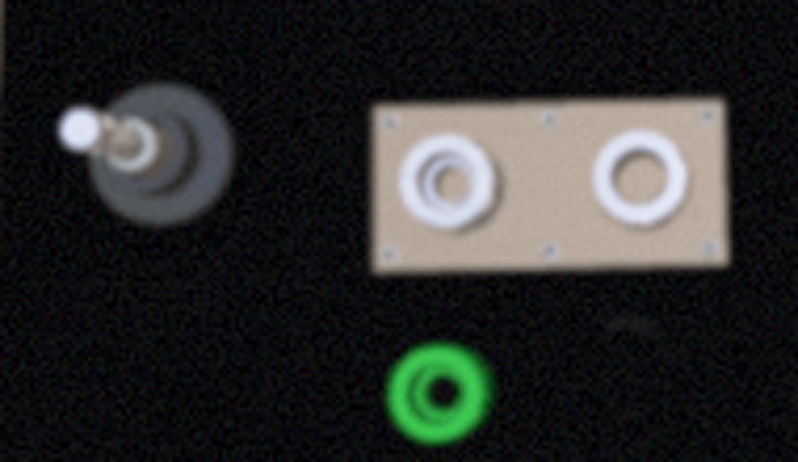

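View pics/c2.png

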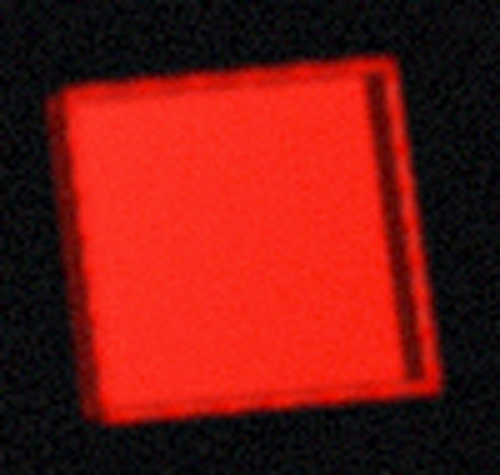

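View pics/c3.png

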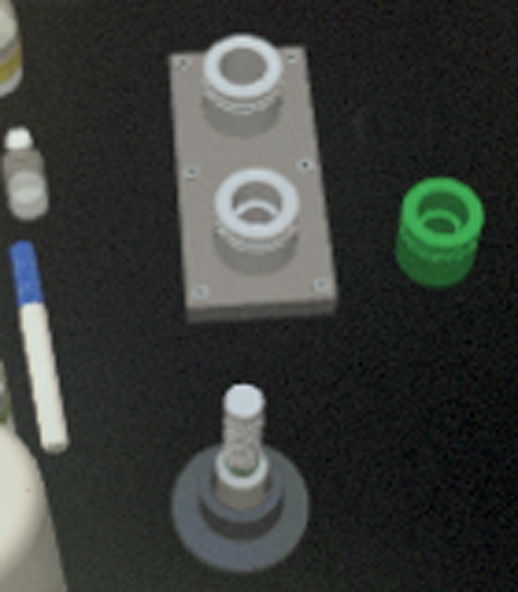

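The left sleeve looks as though it has a ledge inside, but contact will decide that. Next: compute positions from both fixed cameras.

```bash
cat > h.py <<'E'
from plant import *
import numpy as np, cv2
def ray(c,px):
    p=cv2.undistortPoints(np.array([[px]],float),c["intrinsics"],c["distortion"])[0,0]
    return c["eye"],c["attitude"]@np.array([p[0],p[1],1.])
def at(c,px,z):
    e,d=ray(c,px);return e+d*(z-e[2])/d[2]
def proj(c,P):
    R=c["attitude"];rv=cv2.Rodrigues(R.T)[0]
    return cv2.projectPoints(np.array([P],float),rv,-R.T@c["eye"],c["intrinsics"],c["distortion"])[0][0,0]
def tri(cs,pxs):
    A=np.zeros((3,3));b=np.zeros(3)
    for c,p in zip(cs,pxs):
        e,d=ray(c,p);d=d/np.linalg.norm(d);M=np.eye(3)-np.outer(d,d);A+=M;b+=M@e
    return np.linalg.solve(A,b)
def down(a):  # tool down, tool x at angle a... y = jaw axis
    x=np.array([np.cos(a),np.sin(a),0]);z=np.array([0,0,-1.]);return np.column_stack([x,np.cross(z,x),z])
E
python3 - <<'E'
from h import *
np.set_printoptions(precision=4,suppress=True)
T=get_calibration("top");S=get_calibration("scene")
def f(u,s,o):return [(u[0]+.5)/s-.5+o[0],(u[1]+.5)/s-.5+o[1]]
t=lambda *u:f(u,4.2,(110,180)); r=lambda *u:f(u,5,(370,195)); s=lambda *u:f(u,3.7,(225,200))
for n,a,b,z in [("gaugetop",t(80,129),s(244,400),.131),("left",t(447,181),s(257,205),.057),("right",t(640,177),s(243,68),.057),("stand foot",t(162,154),s(241,507),.010)]:
    print(n,at(T,a,z),at(S,b,z),tri([T,S],[a,b]))
print("plate",[at(T,t(*u),.018)[:2] for u in[(372,102),(724,98),(729,266),(373,272)]])
print("tray rimR",[at(T,r(*u),.035)[:2] for u in[(66,92),(398,57),(440,392),(105,420)]])
print("tray baseL",[at(T,r(*u),.0)[:2] for u in[(48,92),(92,425)]])
s=state();print(s["eef_rot"])
E
```

```text
gaugetop [0.5145 0.2863 0.131 ] [0.514 0.286 0.131] [0.5142 0.2861 0.1314]
left [0.4949 0.1302 0.057 ] [0.4948 0.1326 0.057 ] [0.4949 0.1307 0.0541]
right [0.4959 0.0347 0.057 ] [0.4956 0.0364 0.057 ] [0.4958 0.0348 0.0551]
stand foot [0.5143 0.2845 0.01  ] [0.5141 0.2887 0.01  ] [0.5144 0.2863 0.0043]
plate [array([0.5395, 0.1749]), array([ 0.5398, -0.0072]), array([ 0.4528, -0.009 ]), array([0.4517, 0.1734])]
tray rimR [array([ 0.514 , -0.2219]), array([ 0.5276, -0.3627]), array([ 0.3866, -0.3728]), array([ 0.3758, -0.2333])]
tray baseL [array([ 0.5175, -0.2216]), array([ 0.3722, -0.2356])]
[[-0.9723  0.2336 -0.0005]
 [ 0.2336  0.9723 -0.0013]
 [ 0.0001 -0.0014 -1.    ]]
```

```bash
python3 - <<'E'
from h import *
np.set_printoptions(precision=4,suppress=True)
R=down(np.pi)
for p in [(.5,.085,.26),(.514,.286,.25),(.514,.286,.081),(.495,.131,.2),(.4955,.0355,.09),(.45,-.297,.2),(.45,-.297,.016)]: print(p,ik(np.array(p),R))
movep(np.array([.5,.085,.26]),R);print(state()["t"])
c=get_calibration("wrist");cv2.imwrite("pics/w1.png",grab_frame("wrist")[:,:,::-1])
for P in [(.495,.131,.057),(.4957,.0355,.057)]:print(proj(c,P))
movep(np.array([.514,.286,.25]),R);print(state()["t"],state()["ee_pos"],state()["ft_force"])
c=get_calibration("wrist");cv2.imwrite("pics/w2.png",grab_frame("wrist")[:,:,::-1])
print(proj(c,(.5142,.286,.131)),proj(c,(.5142,.286,.01)))
E
```

```text
(0.5, 0.085, 0.26) [ 0.0321  0.1976  1.6671 -0.      1.2769 -1.5387]
(0.514, 0.286, 0.25) [ 0.3904  0.3258  1.5123 -0.      1.3035 -1.1804]
(0.514, 0.286, 0.081) [ 0.3904  0.5118  1.6872 -0.      0.9426 -1.1804]
(0.495, 0.131, 0.2) [ 0.1237  0.2659  1.7369 -0.      1.1388 -1.447 ]
(0.4955, 0.0355, 0.09) [-0.0676  0.3964  1.8835 -0.      0.8616 -1.6384]
(0.45, -0.297, 0.2) [-0.7115  0.3037  1.6805 -0.      1.1574 -2.2823]
(0.45, -0.297, 0.016) [-0.7115  0.5601  1.84   -0.      0.7415 -2.2823]
2.35
[324.0369 183.1776]
[240.2146 183.6401]
3.225 [0.5137 0.2853 0.2498] [-0.1695  0.053  -0.6156]
[285.5515 206.504 ] [284.9791 182.0247]
```

View pics/w1.png

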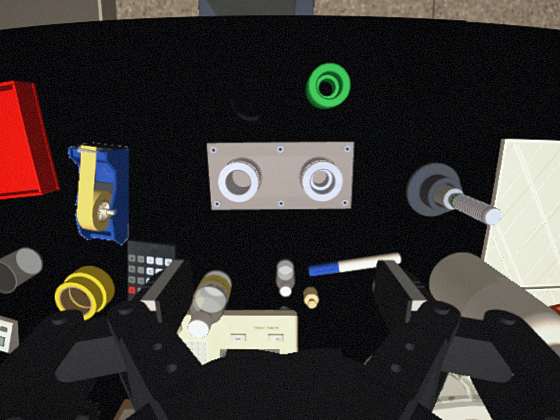

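View pics/w2.png

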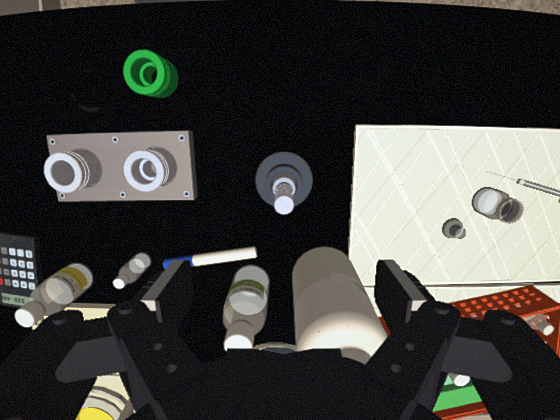

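Wrist views: the sleeve mouths sit at about (322,180) left and (239,181) right. The gauge top is at (284,204), within about 2 mm of prediction. I'll check bottle clearance, then grasp.

```bash
python3 - <<'E'
from h import *
np.set_printoptions(precision=4,suppress=True)
T=get_calibration("top");S=get_calibration("scene")
print("big cap",tri([T,S],[(88,131),(207,325)]),"small cap",tri([T,S],[(155,138),(208,288)]))
R=down(np.pi)
G=np.array([.513,.2855])
move_linear(np.array([*G,.15]),R,feed=.15)
print(state()["ft_force"],state()["t"])
c=get_calibration("wrist");cv2.imwrite("pics/w3.png",grab_frame("wrist")[:,:,::-1])
print(proj(c,(*G,.131)))
E
```

```text
big cap [0.6482 0.3395 0.198 ] small cap [0.6568 0.2393 0.1296]
[-0.3423 -0.5816  0.6533] 4.0917
[285.6696 248.514 ]
```

View pics/w3.png

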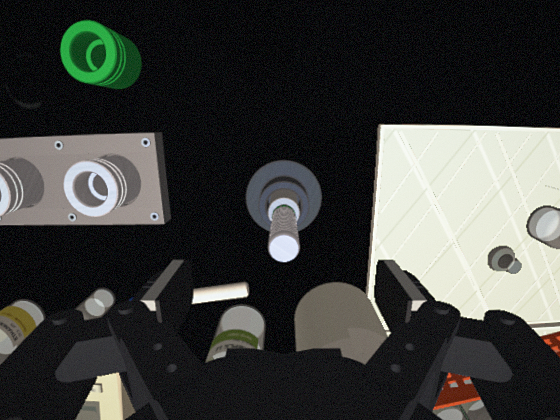

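The gauge top is at (284,247), centred between the jaws, and the bottles clear the gripper body. Descending to grip.

```bash
python3 - <<'E'
from h import *
np.set_printoptions(precision=4,suppress=True)
R=down(np.pi);G=np.array([.513,.2855])
move_linear(np.array([*G,.081]),R,feed=.12)
print(state()["ft_force"])
grip(0.0);s=state();print(s["width"],s["ft_force"],s["t"])
c=get_calibration("wrist");cv2.imwrite("pics/w4.png",grab_frame("wrist")[:,:,::-1])
move_linear(np.array([*G,.165]),R,feed=.15);s=state();print(s["width"],s["ft_force"],s["ee_pos"],s["t"])
c=get_calibration("wrist");cv2.imwrite("pics/w5.png",grab_frame("wrist")[:,:,::-1])
E
```

```text
[ 0.5795  0.0461 -0.288 ]
0.016620790515870867 [-1.0684 -0.2781  4.4895] 5.5
0.0165159704718201 [ 0.2577  0.1737 -2.0778] [0.5122 0.2852 0.1641] 6.2583
```

View pics/w5.png

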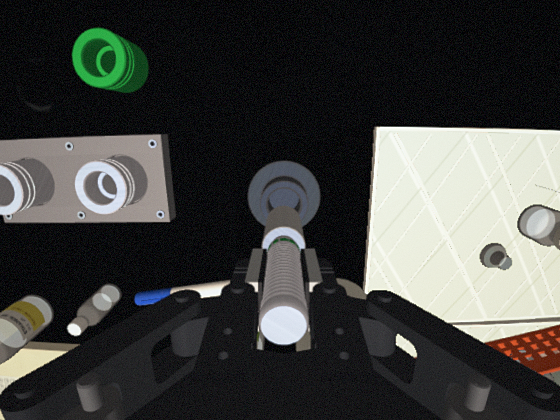

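```bash
python3 - <<'E'
from h import *
np.set_printoptions(precision=4,suppress=True)
R=down(np.pi)
c=get_calibration("wrist");print("gauge top wrist",at(c,(284,324),state()["ee_pos"][2]+.05))
L=np.array([.494,.130])
movep(np.array([*L,.165]),R);s=state();print(s["ee_pos"],s["t"],s["ft_force"])
c=get_calibration("wrist");i=grab_frame("wrist");cv2.imwrite("pics/w6.png",i[:,:,::-1])
i=grab_frame("scene");cv2.imwrite("pics/s6.png",cv2.resize(i[130:310,210:370],None,fx=3.3,fy=3.3,interpolation=cv2.INTER_CUBIC)[:,:,::-1])
S=get_calibration("scene");T=get_calibration("top")
print("bottom proj wrist",proj(c,(*L,.092)),"sleeve",proj(c,(*L,.057)))
i=grab_frame("top");cv2.imwrite("pics/t6.png",cv2.resize(i[180:290,110:300],None,fx=4.2,fy=4.2,interpolation=cv2.INTER_CUBIC)[:,:,::-1])
E
```

```text
gauge top wrist [0.5112 0.2842 0.2136]
[0.4938 0.1297 0.1645] 6.9833 [ 0.1362  0.2555 -2.5478]
bottom proj wrist [285.2609 222.1888] sleeve [284.986  209.6221]
```

View pics/w6.png

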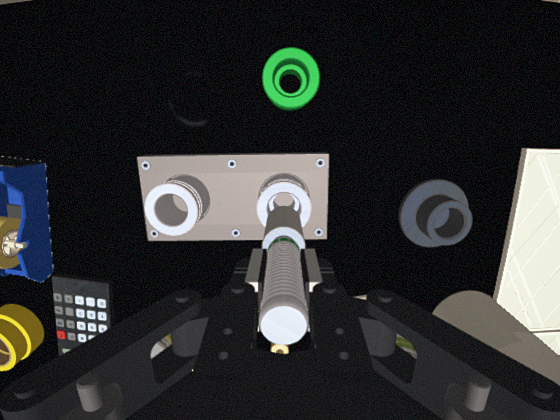

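View pics/s6.png

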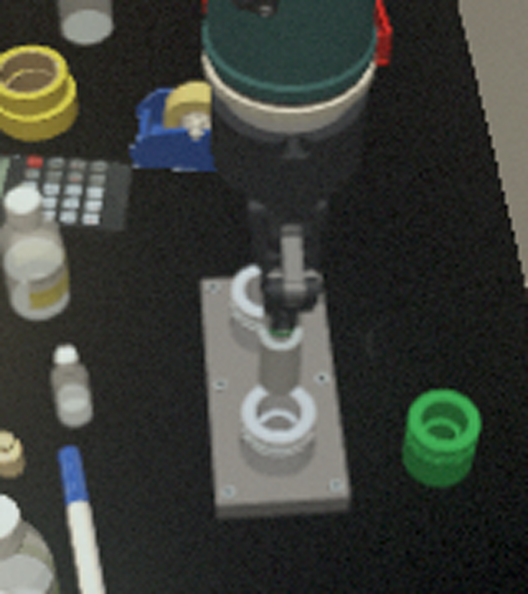

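```bash
python3 - <<'E'
import cv2
i=cv2.imread("pics/w6.png");cv2.imwrite("pics/w6c.png",cv2.resize(i[165:265,230:340],None,fx=6,fy=6,interpolation=cv2.INTER_CUBIC))
E
```

```text
(no output)
```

View pics/w6c.png

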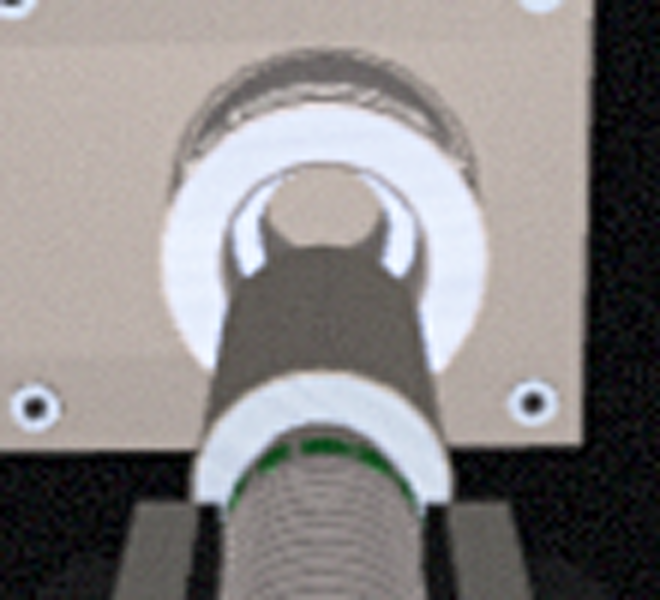

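View pics/t6.png

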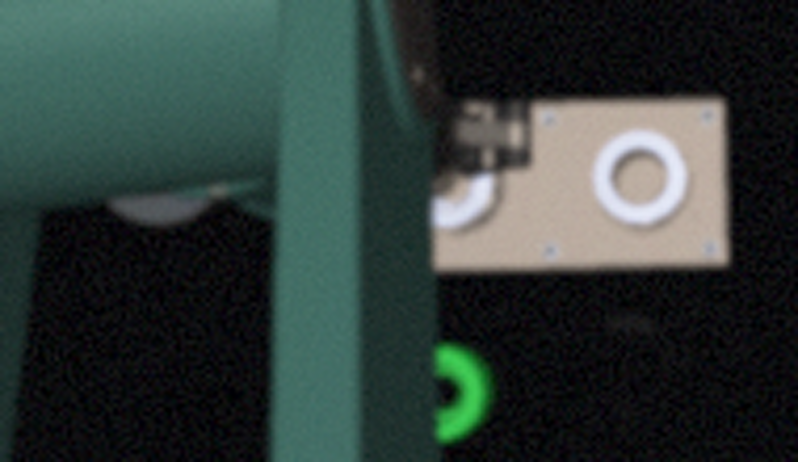

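The wrist crop shows the sleeve ring centred at about (284,209) and the plug at (284.3,223), against a predicted (285,222), so they are aligned to about 0.5 mm. Lowering with force checks.

```bash
cat >> h.py <<'E'
def lower(xy,z0,zmin,R,fstop=7,step=.0015,off=.073):
    move_linear(np.array([*xy,z0]),R,feed=.1)
    f0=np.array(state()["ft_force"]);z=z0
    while z>zmin:
        z-=step
        move_linear(np.array([*xy,z]),R,feed=.03)
        s=state();f=np.array(s["ft_force"])-f0
        print(f"z {z:.4f} act {s['ee_pos'][2]:.4f} bottom~{z-off:.4f} f {f.round(1)} t {s['t']:.2f}")
        if abs(f[2])>fstop or np.hypot(*f[:2])>8: break
    return z
E
python3 - <<'E'
from h import *
lower((.494,.130),.137,.112,down(np.pi),step=.005)
E
```

```text
z 0.1320 act 0.1321 bottom~0.0590 f [-1.   0.1 -0.1] t 7.88
z 0.1270 act 0.1268 bottom~0.0540 f [-0.6  0.1  0.6] t 8.20
z 0.1220 act 0.1217 bottom~0.0490 f [-0.9 -0.4  0.1] t 8.52
z 0.1170 act 0.1167 bottom~0.0440 f [ 0.1  0.4 -0.6] t 8.83
z 0.1120 act 0.1117 bottom~0.0390 f [-0.9 -0.3 -0.5] t 9.15
```

```bash
python3 - <<'E'
from h import *
z=lower((.494,.130),.112,.104,down(np.pi),fstop=6,step=.001)
pause(.25);print(state()["ft_force"],state()["ee_pos"],state()["width"],state()["t"])
c=get_calibration("wrist");i=grab_frame("wrist");cv2.imwrite("pics/w7.png",cv2.resize(i[140:360,180:390],None,fx=2.7,fy=2.7)[:,:,::-1])
E
```

```text
z 0.1110 act 0.1110 bottom~0.0380 f [0.  0.  0.2] t 9.65
z 0.1100 act 0.1103 bottom~0.0370 f [-1.1  0.4  4.3] t 9.90
z 0.1090 act 0.1101 bottom~0.0360 f [-1.9 -0.2 12.5] t 10.15
[-2.14049515 -0.98465116 11.16867782] [0.49451855 0.13004881 0.11011222] 0.0166715053857563 10.4
```

View pics/w7.png

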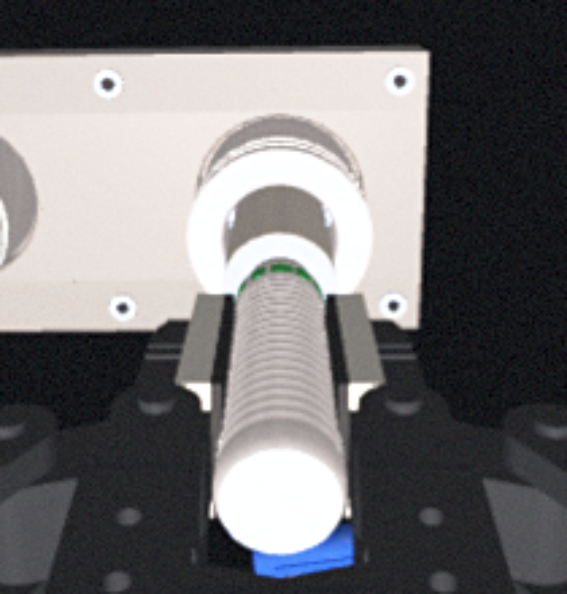

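The gauge stopped hard at the predicted ledge height (plug bottom about 37 mm, 12 N), so the left sleeve is the short one. Now the right sleeve.

```bash
python3 - <<'E'
from h import *
R=down(np.pi)
move_linear(np.array([.494,.130,.15]),R,feed=.12)
print(state()["ft_force"])
Q=(.4948,.0342)
move_linear(np.array([*Q,.150]),R,feed=.15)
s=state();print(s["ee_pos"],s["t"],s["ft_force"],s["width"])
c=get_calibration("wrist");i=grab_frame("wrist");cv2.imwrite("pics/w8.png",cv2.resize(i[140:290,200:370],None,fx=4.5,fy=4,interpolation=cv2.INTER_CUBIC)[:,:,::-1])
print("sleeve",proj(c,(*Q,.057)),"plug bottom",proj(c,(*Q,.077)))
E
```

```text
[ 0.21627312 -0.15922105 -1.47975495]
[0.49452939 0.03454375 0.14967976] 11.7333 [-0.05268569  0.51990568 -1.6658262 ] 0.016651857153512233
sleeve [284.24792202 214.68560674] plug bottom [284.34686706 222.29010349]
```

View pics/w8.png

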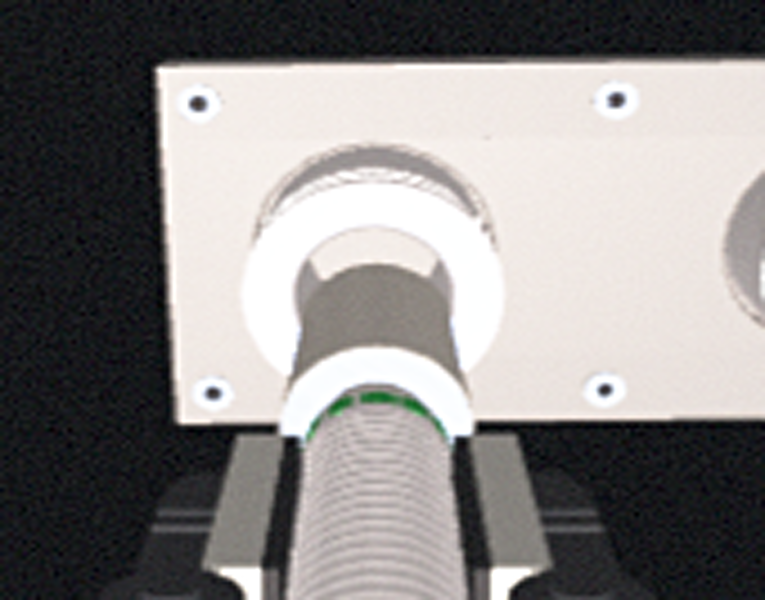

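```bash
python3 - <<'E'
from h import *
R=down(np.pi);Q=(.4948,.0338)
z=lower(Q,.135,.117,R,fstop=6,step=.006)
z=lower(Q,z,.089,R,fstop=6,step=.004)
z=lower(Q,z,.083,R,fstop=6,step=.001)
pause(.15);print(state()["ft_force"],state()["ee_pos"],state()["width"],state()["t"])
i=grab_frame("wrist");cv2.imwrite("pics/w9.png",cv2.resize(i[140:360,180:390],None,fx=2.7,fy=2.7)[:,:,::-1])
E
```

```text
z 0.1290 act 0.1290 bottom~0.0560 f [-0.8  0.2 -0.2] t 12.43
z 0.1230 act 0.1227 bottom~0.0500 f [ 0.3  1.  -0.3] t 12.78
z 0.1170 act 0.1167 bottom~0.0440 f [-0.   1.  -1.1] t 13.13
z 0.1130 act 0.1127 bottom~0.0400 f [-0.4  0.8 -0.6] t 13.67
z 0.1090 act 0.1087 bottom~0.0360 f [0.6 1.2 0. ] t 13.95
z 0.1050 act 0.1047 bottom~0.0320 f [ 0.6 -0.1  0.4] t 14.23
z 0.1010 act 0.1008 bottom~0.0280 f [-0.3  0.4  0.4] t 14.52
z 0.0970 act 0.0967 bottom~0.0240 f [1.  0.6 0.3] t 14.80
z 0.0930 act 0.0928 bottom~0.0200 f [0.2 0.1 0.3] t 15.08
z 0.0890 act 0.0888 bottom~0.0160 f [-0.3  0.3  0.2] t 15.37
z 0.0880 act 0.0880 bottom~0.0150 f [-0.1  0.5 -0.6] t 15.87
z 0.0870 act 0.0869 bottom~0.0140 f [ 1.1  0.4 -0.8] t 16.12
z 0.0860 act 0.0859 bottom~0.0130 f [0.3 0.7 0. ] t 16.37
z 0.0850 act 0.0854 bottom~0.0120 f [-0.1  0.   5.3] t 16.62
z 0.0840 act 0.0853 bottom~0.0110 f [-2.7  0.1 16.7] t 16.87
[-4.06795487  0.78549189 13.55368248] [0.49540924 0.03378767 0.08531091] 0.016790372764430784 17.0167
```

View pics/w9.png

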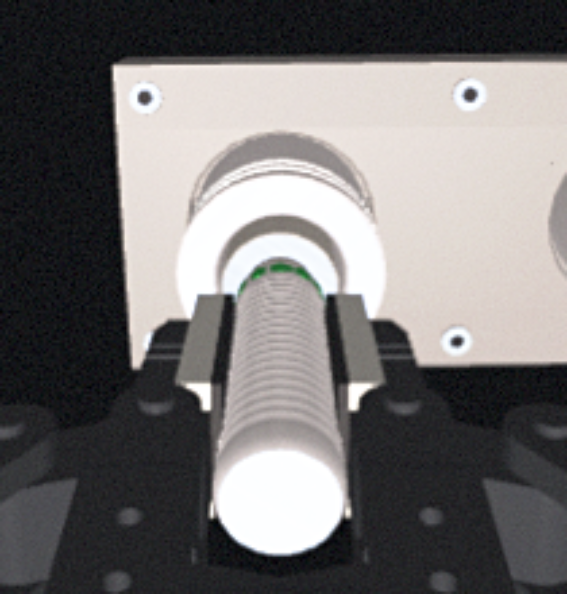

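The right sleeve let the gauge go all the way to the nest floor. Returning the gauge to its stand.

```bash
python3 - <<'E'
from h import *
R=down(np.pi);Q=(.4948,.0338);G=(.513,.2855)
move_linear(np.array([*Q,.165]),R,feed=.15)
movep(np.array([*G,.165]),R)
s=state();print(s["ee_pos"],s["t"],s["ft_force"])
i=grab_frame("wrist");cv2.imwrite("pics/w10.png",cv2.resize(i[140:290,200:370],None,fx=4.5,fy=4,interpolation=cv2.INTER_CUBIC)[:,:,::-1])
i=grab_frame("scene");cv2.imwrite("pics/s10.png",cv2.resize(i[180:310,210:370],None,fx=4,fy=4,interpolation=cv2.INTER_CUBIC)[:,:,::-1])
z=lower(G,.122,.085,R,fstop=8,step=.006)
z=lower(G,z,.079,R,fstop=5,step=.001)
E
```

```text
[0.51257343 0.28426702 0.16423608] 18.75 [ 0.41152944 -1.32741151 -2.29743249]
z 0.1160 act 0.1161 bottom~0.0430 f [-0.5  0.3  0. ] t 19.78
z 0.1100 act 0.1097 bottom~0.0370 f [ 0.4 -1.1 -0.3] t 20.13
z 0.1040 act 0.1037 bottom~0.0310 f [0.4 0.3 0.6] t 20.48
z 0.0980 act 0.0977 bottom~0.0250 f [-0.2 -0.7  0.2] t 20.83
z 0.0920 act 0.0917 bottom~0.0190 f [-0.1  0.1  0.1] t 21.18
z 0.0860 act 0.0857 bottom~0.0130 f [-0.2  0.2 -0.3] t 21.53
z 0.0800 act 0.0814 bottom~0.0070 f [-2.4 -0.4 12.2] t 21.88
z 0.0790 act 0.0813 bottom~0.0060 f [-0.7 -2.3  7. ] t 22.38
```

View pics/s10.png

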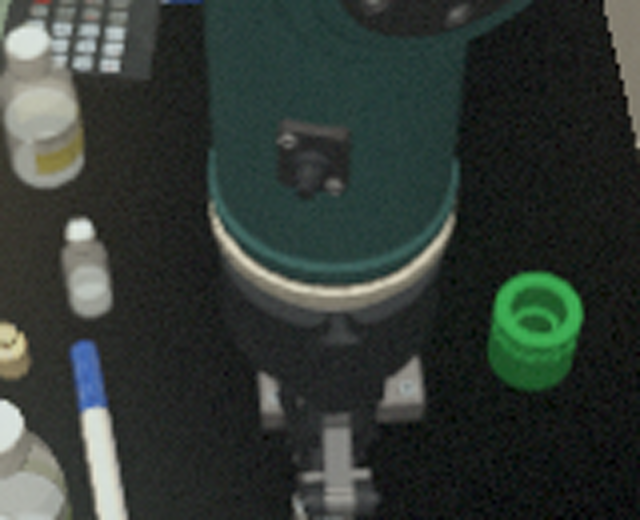

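Seated at the original height. Releasing, then moving above the left sleeve.

```bash
python3 - <<'E'
from h import *
R=down(np.pi);G=(.513,.2855);L=(.494,.130)
move_linear(np.array([*G,.081]),R,feed=.05)
grip(.06);print(state()["ft_force"])
move_linear(np.array([*G,.16]),R,feed=.15)
i=grab_frame("wrist");cv2.imwrite("pics/w11.png",i[:,:,::-1])
grip(.085)
movep(np.array([*L,.16]),R)
s=state();print(s["ee_pos"],s["t"],s["ft_force"])
c=get_calibration("wrist");i=grab_frame("wrist");cv2.imwrite("pics/w12.png",i[:,:,::-1])
print(proj(c,(*L,.057)))
E
```

```text
[ 0.31987285 -0.12700387  0.04046156]
[0.49444302 0.12994981 0.16024662] 24.8917 [1.19802644 0.31696997 0.82852367]
[284.6459988  210.04946352]
```

View pics/w11.png

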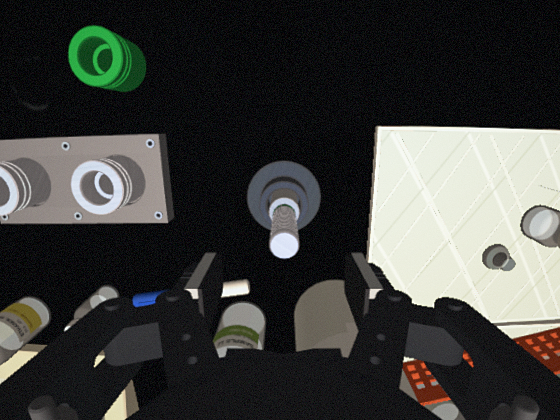

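View pics/w12.png

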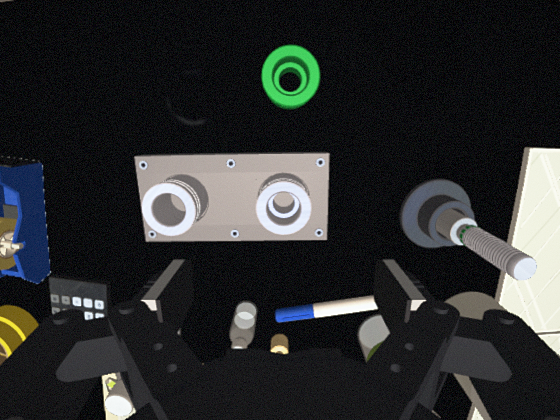

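The gauge stands upright in the stand at (284,243), and the ledge sleeve is centred under the jaws at about (284,207). Grasping it.

```bash
python3 - <<'E'
from h import *
R=down(np.pi);L=(.494,.130)
move_linear(np.array([*L,.027]),R,feed=.12)
f=state()["ft_force"];print(f,state()["ee_pos"])
grip(0);s=state();print(s["width"],s["ft_force"],s["t"])
i=grab_frame("wrist");cv2.imwrite("pics/w13.png",i[:,:,::-1])
if .038<s["width"]<.05:
    move_linear(np.array([*L,.13]),R,feed=.12)
    s=state();print(s["width"],s["ft_force"],s["ee_pos"],s["t"])
    i=grab_frame("wrist");cv2.imwrite("pics/w14.png",i[:,:,::-1])
E
```

```text
[ 0.49103585 -0.1098803   0.518223  ] [0.49457797 0.13016089 0.02754553]
0.04433969388029137 [-1.03500942 -0.07440186  7.36755733] 26.6583
0.04472166900978938 [-0.22037315 -0.11789896 -1.4248671 ] [0.4933472  0.12987227 0.12933619] 27.7167
```

View pics/w14.png

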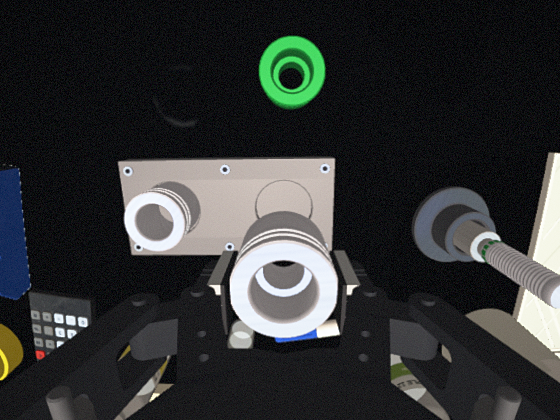

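The sleeve is held upright. Carrying it to the tray.

```bash
python3 - <<'E'
from h import *
R=down(np.pi);P=(.451,-.297)
move_linear(np.array([.494,.13,.17]),R,feed=.15)
movep(np.array([*P,.17]),R)
s=state();print(s["ee_pos"],s["t"],s["width"])
i=grab_frame("wrist");cv2.imwrite("pics/w15.png",i[:,:,::-1])
i=grab_frame("scene");cv2.imwrite("pics/s15.png",i[:,:,::-1])
E
```

```text
[ 0.45125575 -0.29592566  0.16977575] 29.7667 0.04465248531621752
```

View pics/w15.png

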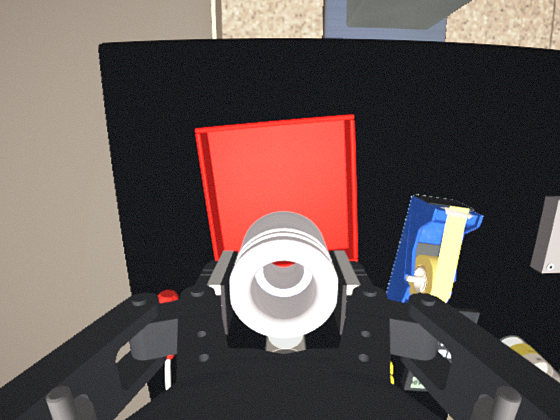

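The tray lies centred under the held sleeve (rim corners about (197,128), (354,116), (357,262)). Lowering.

```bash
python3 - <<'E'
from h import *
R=down(np.pi);P=(.451,-.297)
move_linear(np.array([*P,.06]),R,feed=.15)
z=lower(P,.026,.0165,R,fstop=4,step=.0015,off=.015)
pause(.1)
grip(.066);s=state();print(s["width"],s["ft_force"],s["t"])
move_linear(np.array([*P,.14]),R,feed=.15)
i=grab_frame("wrist");cv2.imwrite("pics/w16.png",i[:,:,::-1])
movep(np.array([.45,-.12,.25]),R);print(state()["t"])
for n in("scene","top"):
    cv2.imwrite(f"pics/{n}16.png",grab_frame(n)[:,:,::-1])
E
```

```text
z 0.0245 act 0.0250 bottom~0.0095 f [-0.1 -0.   0.2] t 31.49
z 0.0230 act 0.0230 bottom~0.0080 f [-0.1 -0.7  0.6] t 31.74
z 0.0215 act 0.0214 bottom~0.0065 f [-0.  -0.4 -0. ] t 31.99
z 0.0200 act 0.0199 bottom~0.0050 f [-0.7 -0.1 -0.2] t 32.24
z 0.0185 act 0.0198 bottom~0.0035 f [-3.   1.2 16.6] t 32.49
0.06606089316698584 [ 0.75883475 -0.21310799 -0.74263863] 32.9333
34.7833
```

View pics/w16.png

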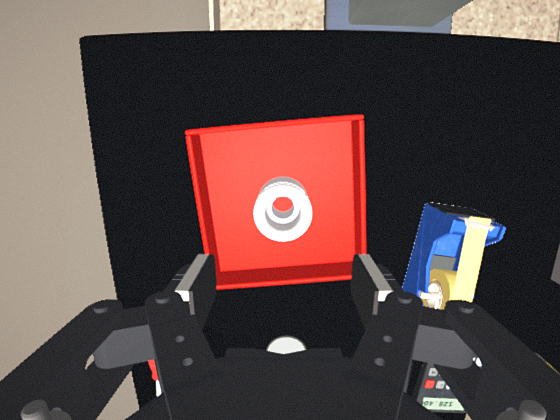

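View pics/scene16.png

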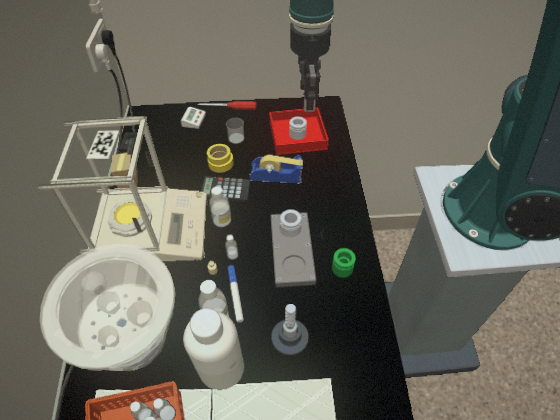

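View pics/top16.png

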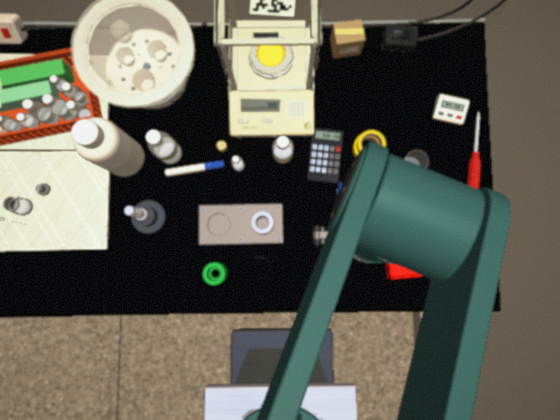

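The sleeve stands in the middle of the tray at (283,209) in the wrist view. The gauge is upright in its stand at (147,216), and the right sleeve is still at (262,222) in the top view. The bystanders have not moved.

```bash
python3 - <<'E'
from plant import *
print(state()["ft_force"],state()["t"]);print(job_done())
E
```

```text
[-0.17912918 -0.38924039  0.36991892] 34.8833
the job is handed in; nothing more can be done
None
```

I finished the job and handed it in at about 35 s of the 59 s allowed; no verdict was reported.

- **Left sleeve:** the gauge stopped on a ledge 20 mm down, at about 12 N. This sleeve now stands upright in the middle of the red tray.
- **Right sleeve:** the gauge went all the way to the nest floor, with at most about 17 N at the bottom. This sleeve was left in its nest.
- **Gauge:** it is back in its stand, seated at its original height and upright.

The last pictures show the right sleeve, the bystanders and the green look-alike where they started. They also show the gripper clear of everything. No check failed. The cameras disagreed with each other by up to about 2.5 mm on the sleeve positions, which the lead-ins absorbed.

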